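# Clamp a ceramic sample with the click cap

## Task

Put the white ceramic puck into the round recess of the sample carriage, then push the carriage gently by its tab under the bridge until it is fully home against its end stop. Then tighten the ribbed cap on the bridge clockwise until its ratchet clicks over: one click is enough, never more than two. Leave the cap alone afterwards, and do not disturb the other things on the bench.

Things in the scene. Friction and masses are not known exactly. Their poses are not given: they have to be found in the camera images.
- puck: the sample: plain white ceramic disc, 30 mm diameter, 24 mm high, 55 g, standing flat on the bench; origin at the centre of its underside, z up
- cell: the clamp cell, fixed to the bench: aluminium base plate 270 x 120 x 12 mm (local x from -220 to +50 mm, y +-60 mm), two low rails (tops 26 mm up) carrying the black sliding carriage, and a grey bridge across them. Origin on the bench, straight below the cap's axis; local +x is the way the carriage is pushed to go home, z up
- carriage (a joint): how far the carriage stands out from home along the cell's -x, m: 0 = home (recess right under the cap's axis); starts 0.09 to 0.105. Slides with about 3 N of friction and stays where it is left; the end stop at 0 is hard: the force rises at once when it is reached
- seat (a point): centre of the floor of the round recess in the carriage: recess 33 mm diameter, 8 mm deep, chamfered mouth; floor 22 mm and carriage top 30 mm above the bench; the carriage is 70 mm wide. Axes as the cell's; moves with the carriage
- tab: upright black push tab at the carriage's outer end: 8 mm thick along x, 44 mm wide, from 30 to 65 mm above the bench, 104 mm from the recess's centre on the -x side; origin at the centre of its lower edge, axes as the cell's. A shove of over 30 N would crack it
- tab_push (a point): centre of the tab's outer face (the face to push, looking to the cell's -x), 50 mm above the bench; push along the cell's +x
- cap: the torque-limited cap; origin on its axis 110 mm above the bench, the height to grip it. Round grey ribbed drum, 40 mm diameter, from 94 to 126 mm above the bench, free all round; turns only about the vertical, does not rise or sink. Its x axis turns with the cap (black line on its top). Tightening is clockwise seen from above
- cap_axis (a point): fixed point on the cap's axis, level with its top, 126 mm up. How the cap feels: the free screw takes 0.05 to 0.1 Nm; after 0.5 to 2.1 rad (the marks do not tell) it is tight; turned on, the torque rises over about 0.25 rad to some 0.3 to 0.45 Nm, then the ratchet clicks: the torque suddenly drops, even pushes forward, and the cap falls into its next notch, 0.52 rad on. Let go, it settles in the nearest notch
- bridge (a point): centre of the bridge's top, 82 mm above the bench; bridge 36 mm along x, 120 mm along y, 16 mm thick. A round steel foot, 24 mm across, hangs below it on the screw, 2 to 9 mm above the top of a seated puck, and comes down as the cap is tightened
- screw: brass collar of the screw just below the cap, 26 mm across; origin on the cap's axis, 90 mm above the bench; its x axis (small dark mark) turns with the screw. The angle of the cap's x axis to this one is the slip: 0 before the first click, 0.52 rad after one click, 1.05 rad after two
- jar: bystander: squat closed jar with a black lid, 54 mm across, 62 mm high; origin under its centre
- beaker: bystander: open glass beaker, 64 mm across, 75 mm high; origin under its centre
- spacer: bystander: flat steel ring, 56 mm outside, 36 mm hole, 14 mm high; origin under its centre
- weight: bystander: steel calibration weight with a knob on top, 32 mm across, 55 mm high; origin under its centre
- adapter: bystander: stepped brass connector adapter standing on end, 24 mm across, 40 mm high; origin under its centre
- screwdriver: bystander: screwdriver lying flat, 180 mm long along its x; origin under it
- mouse: bystander: black computer mouse 105 x 60 x 30 mm, on a blue pad; origin under its centre
Mind the look-alikes: they are no part of the job. Leave any purple look-alike of the puck alone.

How it is judged (in metres and radians):
On the way, in this order (a step that is already met when the one before it is completed fails the run):
1. the puck lies flat in the carriage's recess (horizontal distance between puck and seat below 0.004 m and z of puck in the frame of seat below 0.003 m and angle between puck's own z axis and vertical below 0.08 rad), for 0.2 s.
2. the carriage is home with the puck in it (all of step 1 and value of joint carriage below 0.003 m), for 0.2 s.
3. the cap has clicked over at least once (value of joint carriage below 0.003 m and angle between the x axis of cap and the x axis of screw, either way round above 0.4 rad), for 0.2 s.
At the end, for the whole second after the job is handed in: the puck lies flat on the floor of the recess (within 4 mm of its centre), the carriage is within 3 mm of home, and the cap has slipped one or two notches (0.4 to 1.3 rad) past the screw; everything is at rest (all of step 1 and all of step 3 and angle between the x axis of cap and the x axis of screw, either way round below 1.3 rad and linear speed of puck below 0.01 m/s); the robot touches nothing.
It fails at once if the cap is ratcheted on towards a third click (slip over 1.3 rad) (angle between the x axis of cap and the x axis of screw, either way round above 1.3 rad).
It fails at once if the carriage's tab is shoved with more than 30 N (contact force between anything else and tab above 30 N).
It fails at once if a bystander is moved by more than 30 mm (distance of any of jar, beaker, spacer, weight, adapter, screwdriver, mouse from where it was at the start of the episode above 0.03 m).
It also fails if it takes over 72 s, if anything falls off the work surface, if the arm or the gripper's body presses on something with over 40 N, if the wrist force passes 120 N, or if a joint passes its speed limit or range.

## Robot

A 6-joint arm with a two-finger parallel gripper is mounted at the origin on the work surface. World frame = base frame: x ahead of the robot, y to its left, z up, the work surface at z = 0. Lengths are in m, angles in degrees, forces in N, time in s.
With the tool pointing down it reaches from about 0.15 to 0.775 m from the base axis. Payload 6.1 kg.
Tool frame: the origin (TCP) lies midway between the tips of the shut fingers; the grasp point (between the pads) lies 19 mm behind it; z points along the fingers, y is the line along which they close (so a half turn about z gives the same grasp; the last joint's range is limited). The gripper opens to 85 mm and grips with 20 to 120 N. Pads are 22 mm wide; open, the fingers measure 114 mm over their backs; the gripper's body (76 mm by 85 mm) begins 54 mm behind the grasp point. The pads swing forward as they close: fully open they stand 13 mm farther back than shut.
Start: joints at [-74.828, 7.208, -2.269, 80.523, 0, 90], TCP at [0.137, -0.507, 0.231] pointing down, gripper open.
Joint ranges: [-155.77, 155.77], [-54.66, 111.73], [-72.52, 77.12], [-102.08, 115.82], [-83.92, 84.16], [-180, 180]. Speed limits (degrees/s): [136.94, 136.94, 172.46, 180, 180, 180].

## Interface

Orientations are given as [roll, pitch, yaw] about the fixed x, y, z axes, in that order (R = Rz(yaw) Ry(pitch) Rx(roll)).
In Python, from bench import * gives the robot as it stands. Calls block until the motion is done:
- move_pose(position, orientation): joint-space move of the TCP to a pose.
- line_to(position, rotation=None, max_speed=0.15): straight line of the TCP; rotation=None keeps the orientation; max_speed is the mean speed in m/s.
- move_j(angles): joint-space move.
- let_go() and clamp(): open the fingers fully, or close them until they stop; the grip force is fixed at half the most.
- wait(seconds).
- inverse_kinematics(position, orientation): joint angles nearest the present ones, or None.
- state(): the state.
- get_image(name): name is "side" or "top" or "wrist"; returns the picture (400x640x3 uint8, red, green, blue); there is no depth.
- get_calibration(name): a dict with "fovy" (degrees; the focal length in pixels is half the picture's height over the tangent of half this angle, whatever the lens; pixels are square), "cx", "cy" (the principal point, pixels), "cam_to_world" (4x4, takes a point from camera to world coordinates). Camera axes: x right, y up, looking along -z (the intrinsics and any distortion apply to the point x, -y, -z); pixel columns grow to the right and rows downward; lengths in m; the calibration is good to about 2 mm. A picture is of the moment at which its call begins: read the wrist's pose just before it. get_calibration takes no time and is no camera call; for the wrist camera it gives the pose at the moment of the call.
A pose or a line that the arm cannot do raises Unreachable and nothing moves.
- job_done(): hands the job in; it is judged then, once.
The state is a dict: "time": time; "joints": joint angles; "dq": joint speeds; "effort": joint torques, N m; "ee_pos": TCP position; "tool_rot": TCP orientation; "ft_force": force on the tool from outside, world axes, zero at the start; "torque": the same for the moment, N m; "grip_width": finger opening in m; "gripper_force": force on a finger pad.
Only numpy, scipy, OpenCV 4.12 (cv2) and the standard library are available. Lean on these libraries where they do the work, as an engineer would, in place of code of your own. Each camera call takes 0.05 s, during which the arm holds its last target. There are 200 camera calls.

## Working session

There is one attempt and no reset: what is moved stays moved. The work goes in short steps, each a Python script; the robot and the scene stay as the last script left them, time stands still between calls to the robot, and variables do not carry over. Pictures are saved under pics/ and viewed, at most 10 in all, crops included, and the job is handed in when it is done.

```bash
ls; mkdir -p pics
python3 - <<'E'
from bench import *
import cv2,numpy as np
for n in("top","side"):
    im=get_image(n); cv2.imwrite(f"pics/{n}0.png",im[:,:,::-1]); c=get_calibration(n); print(n,{k:(np.round(v,4).tolist() if not isinstance(v,str) else v) for k,v in c.items()})
s=state();print(s)
E
```

```text
pics
top {'fovy': 43.8367, 'cx': 315.6385, 'cy': 207.9357, 'cam_to_world': [[0.0402, 0.9787, -0.2015, 0.25], [-0.9992, 0.0405, -0.0028, 0.0222], [0.0055, 0.2015, 0.9795, 1.4873], [0.0, 0.0, 0.0, 1.0]]}
side {'fovy': 50.3864, 'cx': 310.365, 'cy': 198.0362, 'cam_to_world': [[0.9618, 0.1357, -0.2377, 0.3119], [-0.2736, 0.4976, -0.8231, -0.8342], [0.0066, 0.8567, 0.5157, 0.6649], [0.0, 0.0, 0.0, 1.0]]}
{'time': 0.1, 'joints': array([-7.48287912e+01,  7.23648211e+00, -2.32011038e+00,  8.05230172e+01,
       -2.36036705e-03,  8.99983786e+01]), 'dq': array([-0.05582996,  0.02099835,  0.17175875,  0.00223463, -0.04503225,
        0.04947983]), 'effort': array([-8.62365068e-04, -4.36901379e+01,  3.53606057e+01,  1.36826563e-02,
       -1.76294002e-04,  5.63814510e-06]), 'ee_pos': array([ 0.13728846, -0.50635741,  0.23062259]), 'tool_rot': array([-1.79920390e+02,  2.35811190e-03,  1.51728335e+01]), 'ft_force': array([ 0.71319735, -0.07452793,  0.67665678]), 'torque': array([ 0.04974635, -0.02662253, -0.00435562]), 'gripper_force': 0.0, 'grip_width': 0.0849250151421224}
```

View pics/top0.png

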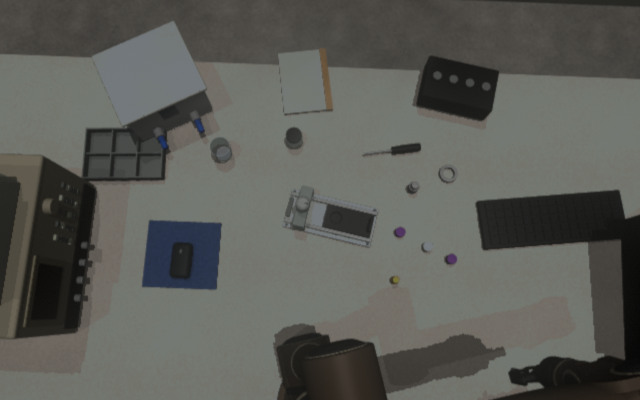

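View pics/side0.png

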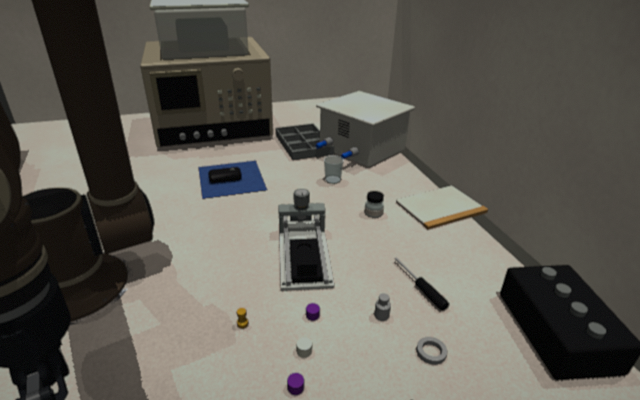

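Top view: the cell runs from (285,210) to (377,235), with the cap at about (302,204) and the tab on the right. The puck candidates are white at (427,247), purple at (400,231) and purple at (451,259). White fits the description, and the purple ones are the look-alikes. Side view: white puck at (304,347), cap at (302,197).

```bash
cat > h.py <<'E'
from bench import *
import cv2,numpy as np
def ray(c,u,v):
    f=200/np.tan(np.radians(c["fovy"])/2);M=np.array(c["cam_to_world"])
    return M[:3,3],M[:3,:3]@np.array([(u-c["cx"])/f,-(v-c["cy"])/f,-1])
def onplane(c,u,v,z):
    o,d=ray(c,u,v);return o+d*(z-o[2])/d[2]
def proj(c,p):
    f=200/np.tan(np.radians(c["fovy"])/2);M=np.array(c["cam_to_world"])
    q=M[:3,:3].T@(np.array(p)-M[:3,3]);return np.array([c["cx"]+f*q[0]/-q[2],c["cy"]-f*q[1]/-q[2]])
def snap(n,name,box=None,k=1):
    c=get_calibration(n);im=get_image(n)
    v=im if box is None else im[box[1]:box[3],box[0]:box[2]]
    cv2.imwrite(f"pics/{name}.png",cv2.resize(v,None,fx=k,fy=k,interpolation=cv2.INTER_CUBIC)[:,:,::-1]);return c,im
def comps(mask,amin=15):
    n,l,s,ce=cv2.connectedComponentsWithStats(mask.astype(np.uint8));return [(s[i],ce[i],l==i) for i in range(1,n) if s[i,4]>=amin]
E
python3 - <<'E'
from h import *
c,im=snap("top","top1",(275,175,475,295),4)
sub=im.astype(int)
for u,v in((427,247),(415,255),(435,235)): print(sub[v-3:v+4:3,u-3:u+4:3].tolist())
for u,v,z in((427,247,.012),(302,204,.126),(345,220,.026),(284,225,.012),(372,245,.012),(377,210,.012),(291,190,.012),(413,187,.03),(395,280,.03),(448,174,.01),(405,149,.01)):print((u,v),onplane(c,u,v,z).round(3))
c=get_calibration("side")
for u,v,z in((304,347,.012),(302,192,.126),(280,287,.012),(332,284,.012)):print((u,v),onplane(c,u,v,z).round(3))
E
```

```text
[[[110, 114, 117], [117, 122, 127], [117, 122, 126]], [[111, 115, 118], [117, 122, 126], [117, 122, 126]], [[63, 64, 60], [106, 109, 112], [113, 114, 113]]]
[[[117, 119, 111], [117, 119, 111], [117, 118, 111]], [[117, 117, 109], [117, 120, 112], [117, 120, 112]], [[117, 121, 112], [117, 119, 111], [116, 118, 111]]]
[[[117, 121, 113], [117, 121, 113], [117, 122, 114]], [[117, 122, 115], [117, 122, 115], [117, 121, 113]], [[117, 121, 113], [117, 122, 114], [117, 122, 114]]]
(427, 247) [ 0.448 -0.311  0.012]
(302, 204) [0.54  0.065 0.126]
(345, 220) [ 0.518 -0.063  0.026]
(284, 225) [0.497 0.119 0.012]
(372, 245) [ 0.448 -0.146  0.012]
(377, 210) [ 0.555 -0.16   0.012]
(291, 190) [0.606 0.104 0.012]
(413, 187) [ 0.627 -0.265  0.03 ]
(395, 280) [ 0.346 -0.213  0.03 ]
(448, 174) [ 0.678 -0.377  0.01 ]
(405, 149) [ 0.753 -0.244  0.01 ]
(304, 347) [ 0.453 -0.312  0.012]
(302, 192) [0.548 0.06  0.126]
(280, 287) [ 0.444 -0.141  0.012]
(332, 284) [ 0.558 -0.162  0.012]
```

View pics/top1.png

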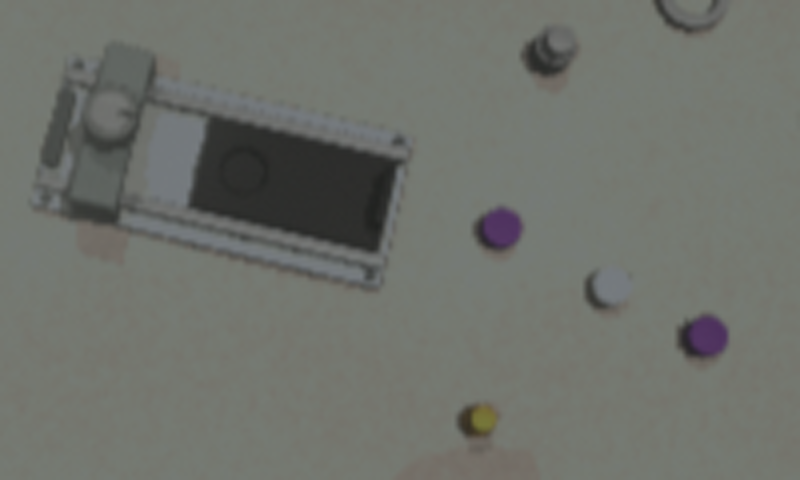

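The crop confirms it: the plain white disc at crop (611,287), full (427,247), lies between two purple look-alikes at crop (500,228) and (706,336). The two views agree on the puck at about (0.450,-0.311) and the cap at about (0.545,0.062), with cell yaw near 79°. That matches the plate length. Next is a closer look with the wrist camera.

Run:
```python
from h import *
for y in(79,-101):
    for p in((.45,-.311,.01),(.545,.06,.093)):
        print(y,p,inverse_kinematics(p,[180,0,y]))
for y in (200,170,110,79,0,-50): print(y,inverse_kinematics((.545,.06,.093),[180,0,y]))
try: move_pose([.46,-.17,.33],[180,0,79])
except Exception as e: print(repr(e))
s=state();print(s["time"],s["ee_pos"],s["joints"])
c,im=snap("wrist","w0");print(np.round(c["cam_to_world"],3),c["fovy"],c["cx"],c["cy"])
for n,p in(("puck",(.45,-.311,.024)),("cap",(.545,.062,.126))):print(n,proj(c,p))
```

```text
79 (0.45, -0.311, 0.01) [-34.64878165  14.86682848 -21.49207387  53.64109765   0.
  66.35121835]
79 (0.545, 0.06, 0.093) [  6.28249209  11.72325779 -14.39076847  63.88597374   0.
 107.28249209]
-101 (0.45, -0.311, 0.01) [ -34.64878165   14.86682848  -21.49207387   53.64109765    0.
 -113.64878165]
-101 (0.545, 0.06, 0.093) [  6.28249209  11.72325779 -14.39076847  63.88597374   0.
 -72.71750791]
200 [  6.28249209  11.72325779 -14.39076847  63.88597374   0.
 -13.71750791]
170 [  6.28249209  11.72325779 -14.39076847  63.88597374   0.
  16.28249209]
110 [  6.28249209  11.72325779 -14.39076847  63.88597374   0.
  76.28249209]
79 [  6.28249209  11.72325779 -14.39076847  63.88597374   0.
 107.28249209]
0 [   6.28249209   11.72325779  -14.39076847   63.88597374    0.
 -173.71750791]
-50 [   6.28249209   11.72325779  -14.39076847   63.88597374    0.
 -123.71750791]
1.8917 [ 0.45975079 -0.17067784  0.32976091] [-2.03574557e+01  4.67640355e+00  7.30634480e+00  9.26492224e+01
 -1.57324713e-02  8.07183060e+01]
[[ 0.982  0.183  0.056  0.474]
 [-0.191  0.94   0.283 -0.098]
 [-0.001 -0.289  0.957  0.473]
 [ 0.     0.     0.     1.   ]] 66.69888693643166 314.07599348430546 198.8311655952394
puck [325.13970638 245.18663161]
cap [356.72038359 -84.66912323]
```

View pics/w0.png

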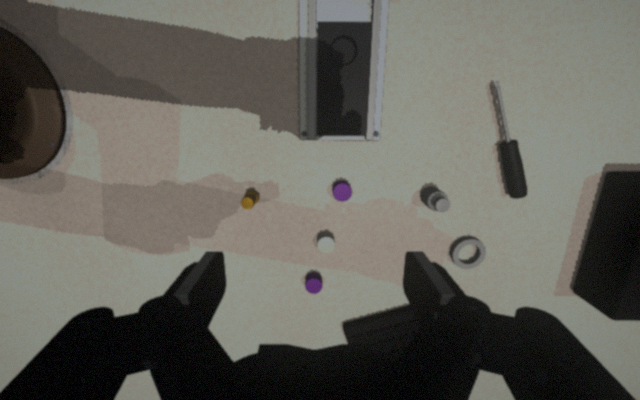

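The wrist view shows the white puck at (325,241), the purple ones at (342,190) and (314,285), and the recess ring at (344,50). Now I'll hover over the seat and the puck for close measurements.

Run:
```python
from h import *
c=get_calibration("wrist");a=onplane(c,344,50,.03);b=onplane(get_calibration("top"),335.75,217.75,.03)
print("seat est",a.round(4),b.round(4)); s=(a+b)/2
move_pose([s[0],s[1],.17],[180,0,79]); wait(.2)
c,im=snap("wrist","w_seat");print(proj(c,s)); np.savez("seat.npz",im=im,s=s,**c)
move_pose([.45,-.311,.15],[180,0,79]); wait(.2)
c,im=snap("wrist","w_puck");print(proj(c,(.45,-.311,.024))); np.savez("puck.npz",im=im,**c)
print(state()["time"])
x=np.hstack([np.load("seat.npz")["im"],im]);cv2.imwrite("pics/both.png",cv2.convertScaleAbs(cv2.resize(x,(800,250),interpolation=cv2.INTER_AREA),alpha=1.7)[:,:,::-1])
```

```text
seat est [ 0.5261 -0.0345  0.03  ] [ 0.5224 -0.0349  0.03  ]
[313.23768453 186.22625219]
[313.93690914 192.53072952]
4.4333
```

View pics/both.png

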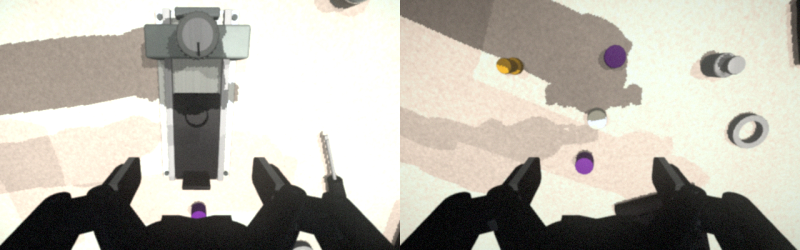

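Left (seat hover): recess ring at about (315,184) and cap at about (317,53) full scale. Right: puck at about (315,190). Now fitting the circles.

Run:
```python
from h import *
def circ(f,box,rad,z,p2=8):
    d=np.load(f);c={k:d[k] for k in("fovy","cx","cy","cam_to_world")};x0,y0,x1,y1=box
    g=cv2.cvtColor(d["im"],cv2.COLOR_RGB2GRAY)[y0:y1,x0:x1]
    g=cv2.resize(g,None,fx=4,fy=4,interpolation=cv2.INTER_CUBIC);g=cv2.normalize(g,None,0,255,cv2.NORM_MINMAX) 
    h=cv2.HoughCircles(g,cv2.HOUGH_GRADIENT,1,10,param1=60,param2=p2,minRadius=rad[0]*4,maxRadius=rad[1]*4)
    vis=cv2.cvtColor(g,cv2.COLOR_GRAY2BGR)
    for u,v,r in (h[0][:3] if h is not None else []):
        U,V=x0+(u-1.5)/4,y0+(v-1.5)/4;p=onplane(c,U,V,z);D=np.linalg.norm(p-c["cam_to_world"][:3,3]);F=200/np.tan(np.radians(c["fovy"])/2)
        print(f,(round(U,1),round(V,1)),"diam mm",2000*r/4*D/F,p.round(4));
    u,v,r=h[0][0];cv2.circle(vis,(int(u),int(v)),int(r),(0,0,255),1);return cv2.resize(vis,(260,260))
a=circ("seat.npz",(285,155,345,215),(13,24),.03)
b=circ("seat.npz",(275,10,360,95),(25,40),.126)
c=circ("puck.npz",(290,165,340,215),(12,22),.024)
cv2.imwrite("pics/fit.png",np.hstack([a,b,c]))
# rows of rail edges for yaw from seat image: recess->cap below
```

```text
seat.npz (np.float32(309.2), np.float32(188.2)) diam mm 46.16385616047038 [ 0.5201 -0.0359  0.03  ]
seat.npz (np.float32(317.2), np.float32(181.0)) diam mm 45.88876897088076 [ 0.5291 -0.0303  0.03  ]
seat.npz (np.float32(312.8), np.float32(188.2)) diam mm 45.0953175639951 [ 0.5234 -0.0366  0.03  ]
seat.npz (np.float32(318.0), np.float32(49.5)) diam mm 48.700921504132346 [0.547 0.067 0.126]
seat.npz (np.float32(315.2), np.float32(50.8)) diam mm 50.052088548779025 [0.5454 0.0667 0.126 ]
seat.npz (np.float32(309.8), np.float32(55.8)) diam mm 38.167482044125904 [0.5418 0.0647 0.126 ]
puck.npz (np.float32(314.5), np.float32(191.5)) diam mm 28.37363165180463 [ 0.4507 -0.3101  0.024 ]
puck.npz (np.float32(315.0), np.float32(188.8)) diam mm 31.189899668784204 [ 0.4516 -0.3077  0.024 ]
puck.npz (np.float32(312.0), np.float32(189.2)) diam mm 34.869778704733555 [ 0.4488 -0.3076  0.024 ]
```

View pics/fit.png

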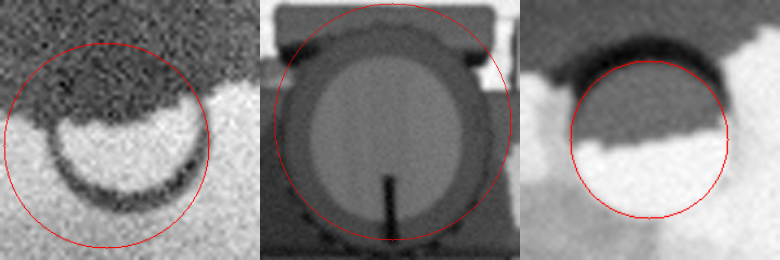

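Run:
```python
from h import *
d=np.load("seat.npz")
s=onplane(d,314.2,185,.03);k=onplane(d,316.1,54.5,.126);v=(k-s)[:2]
print(s.round(4),k.round(4),np.linalg.norm(v),np.degrees(np.arctan2(v[1],v[0])))
# rail edges of plate for yaw: long straight lines in the seat image
g=cv2.cvtColor(d["im"],cv2.COLOR_RGB2GRAY)[60:290,240:400]
L=cv2.HoughLinesP(cv2.Canny(g,20,60),1,np.pi/360,40,minLineLength=70,maxLineGap=8)
for x0,y0,x1,y1 in L[:,0]:
    a=onplane(d,x0+240,y0+60,.026);b=onplane(d,x1+240,y1+60,.026);w=(a-b)[:2];print((x0+240,y0+60,x1+240,y1+60),np.degrees(np.arctan2(w[1],w[0]))%180)
```

```text
[ 0.5254 -0.0337  0.03  ] [0.5455 0.0647 0.126 ] 0.10035161488682674 78.4893662891872
(np.int32(357), np.int32(288), np.int32(364), np.int32(143)) 78.86263644404423
(np.int32(368), np.int32(275), np.int32(374), np.int32(177)) 78.76955224935239
(np.int32(253), np.int32(148), np.int32(260), np.int32(285)) 78.56919987086647
(np.int32(365), np.int32(284), np.int32(376), np.int32(93)) 78.81896489562293
(np.int32(275), np.int32(143), np.int32(280), np.int32(288)) 78.81688736012217
(np.int32(347), np.int32(288), np.int32(351), np.int32(208)) 78.23271814218376
(np.int32(257), np.int32(176), np.int32(262), np.int32(282)) 78.48866914266725
(np.int32(258), np.int32(91), np.int32(268), np.int32(235)) 80.11269158510272
(np.int32(283), np.int32(93), np.int32(364), np.int32(94)) 168.28114024748464
```

Run:
```python
from h import *
R=[180,0,78.7]
move_pose([.4507,-.3101,.06],R); line_to([.4507,-.3101,.010],max_speed=.08)
print(state()["ft_force"].round(2)); clamp(); s=state();print(s["grip_width"],s["gripper_force"],s["ee_pos"].round(4),s["time"])
line_to([.4507,-.3101,.12],max_speed=.15)
move_pose([.5254,-.0337,.12],R); wait(.3)
s=state();print(s["ee_pos"].round(4),s["ft_force"].round(2),s["grip_width"],s["time"])
c,im=snap("wrist","held",(235,130,395,250),4);np.savez("held.npz",im=im,tcp=s["ee_pos"],**c);print(proj(c,s["ee_pos"]))
```

```text
[ 0.03  0.3  -0.6 ]
0.02748539532342461 58.994386196136475 [ 0.451  -0.3103  0.0106] 6.2333
[ 0.5254 -0.0346  0.12  ] [-0.4   1.23 -1.03] 0.027412409660700875 8.525
[314.82121336 255.54096934]
```

View pics/held.png

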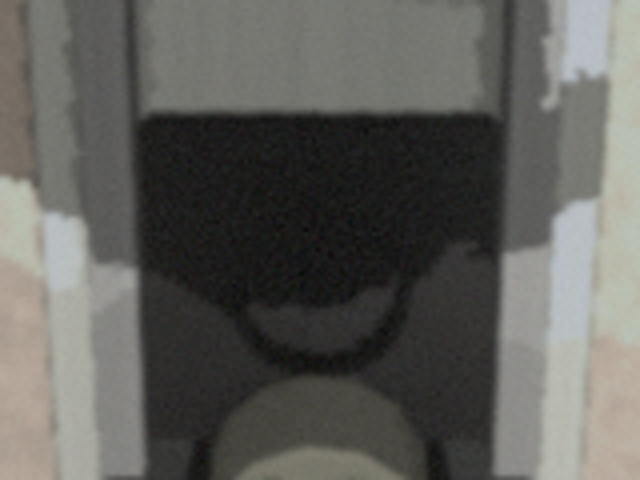

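The puck is held: its top's far edge is at crop (322,375), the recess ring's bottom is at crop (322,370), the ring's sides are at x≈240 and 408, and the carriage edges are at x≈143 and 499. Next I'll convert these to offsets in the cell frame.

Run:
```python
from h import *
d=np.load("held.npz");t=d["tcp"];a=np.radians(78.7);ex=np.array([np.cos(a),np.sin(a)]);ey=np.array([-ex[1],ex[0]])
def P(n,u,v,z):
    p=onplane(d,235+u/4-.4,130+v/4-.4,z)[:2]-t[:2];print(n,"cell x,y from TCP mm",(1e3*p@ex).round(1),(1e3*p@ey).round(1))
P("puck far edge",322,375,.134);P("puck left",213,440,.134);P("puck right",428,440,.134)
P("ring bottom",322,372,.03);P("ring left",238,310,.03);P("ring right",411,310,.03)
P("carr left",142,350,.03);P("carr right",499,350,.03);P("carriage front",320,114,.03)
```

```text
puck far edge cell x,y from TCP mm 23.4 -0.1
puck left cell x,y from TCP mm 15.4 12.5
puck right cell x,y from TCP mm 15.4 -12.3
ring bottom cell x,y from TCP mm -16.6 -0.4
ring left cell x,y from TCP mm -3.3 16.5
ring right cell x,y from TCP mm -3.3 -18.4
carr left cell x,y from TCP mm -11.8 36.3
carr right cell x,y from TCP mm -11.9 -36.5
carriage front cell x,y from TCP mm 36.4 -0.0
```

Seen from ahead, the beige arc is the puck's lower far edge (z≈0.11), and its apparent +23.4 mm means the puck is centred on the TCP within 0.5 mm. The recess centre is at about (+1, -0.3) mm, so I'm lowering with a force watch.

Run:
```python
from h import *
d=np.load("held.npz");a=np.radians(78.7);ex=np.array([np.cos(a),np.sin(a)]);ey=np.array([-ex[1],ex[0]])
t=d["tcp"][:2]+.001*ex-.0003*ey
f0=state()["ft_force"]
line_to([*t,.05],max_speed=.08);wait(.2);s=state();print(s["ee_pos"].round(4),t.round(4));f0=s["ft_force"]
e=t-s["ee_pos"][:2]; t2=t+e
for z in np.arange(.046,.0324,-.0015):
    line_to([*t2,z],max_speed=.03);s=state();f=s["ft_force"]-f0;print(z.round(4),s["ee_pos"].round(4),f.round(1),round(s["time"],2))
    if f[2]>6: break
c,im=snap("wrist","ins",(235,130,395,250),4);np.savez("ins.npz",im=im,tcp=s["ee_pos"],**c)
```

```text
[ 0.5263 -0.0338  0.0505] [ 0.5259 -0.0337]
0.046 [ 0.5252 -0.0337  0.0457] [ 0.   0.8 -0.7] 10.08
0.0445 [ 0.5254 -0.0337  0.0444] [ 0.4 -0.6 -0.2] 10.33
0.043 [ 0.5254 -0.0337  0.0429] [ 0.7  0.2 -1.2] 10.58
0.0415 [ 0.5254 -0.0337  0.0414] [-0.5  0.3 -0.1] 10.83
0.04 [ 0.5254 -0.0337  0.0399] [0.5 0.9 0.1] 11.08
0.0385 [ 0.5254 -0.0337  0.0384] [-0.5  0.3 -0.9] 11.33
0.037 [ 0.5254 -0.0337  0.0369] [-0.7  0.  -0.9] 11.58
0.0355 [ 0.5254 -0.0337  0.0354] [0.2 0.  0.3] 11.83
0.034 [ 0.5254 -0.0337  0.0339] [ 0.1 -0.1  0.3] 12.08
0.0325 [ 0.5257 -0.0337  0.0326] [ 0.  -0.8  0.6] 12.33
```

No contact on the way down, so the puck is at floor depth. Releasing, lifting and checking.

Run:
```python
from h import *
let_go(); s=state();print(s["ft_force"].round(1),s["grip_width"])
p=s["ee_pos"];line_to([p[0],p[1],.17],max_speed=.2)
c,im=snap("wrist","seated",(235,20,395,260),2.5);np.savez("seated.npz",im=im,**c);print(proj(c,(*p[:2],.03)),state()["time"])
```

```text
[-0.2 -0.  -0. ] 0.0855110653306316
[315.25969908 187.70368417] 13.875
```

View pics/seated.png

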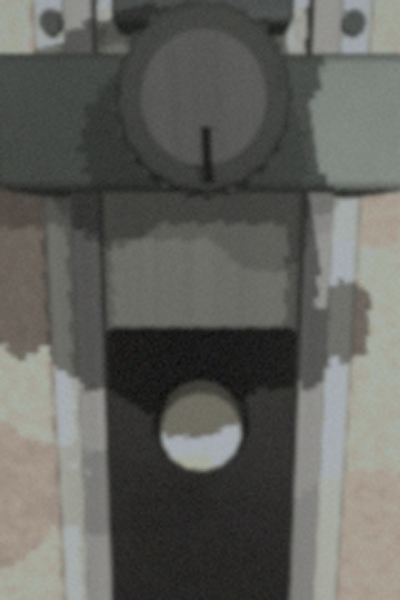

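The puck sits in the recess: a round disc at crop (202,428) with an even dark ring around it. Now closing the gripper and pushing the tab.

```bash
cat >> h.py <<'E'
_a=np.radians(78.7);ex=np.array([np.cos(_a),np.sin(_a)]);ey=np.array([-ex[1],ex[0]])
seat0=np.array([.5256,-.0337])
E
python3 - <<'E'
from h import *
R=[180,0,78.7]
P=lambda x,z:[*(seat0+ex*x),z]
clamp();move_pose(P(-.145,.15),R);line_to(P(-.145,.046),max_speed=.15);wait(.2)
s=state();f0=s["ft_force"];print(s["time"],f0.round(1),s["grip_width"])
x=-.145
def go(x,v):
    line_to(P(x,.046),max_speed=v);s=state();return -(s["ft_force"]-f0)[:2]@ex,s
while x<-.119+.088:
    x+=.004 if x<-.105 else .01;f,s=go(x,.035);print(round(x,3),f.round(1),end="; ")
    if f>9:break
while x<-.119+.115 and f<9:
    x+=.0006;f,s=go(x,.01);print(round(x,4),f.round(1),end="; ")
print(s["ee_pos"].round(4),((s["ee_pos"][:2]-seat0)@ex).round(4),s["time"])
E
```

```text
16.325 [ 0.3  0.7 -0.5] 0.0003498759551939561
-0.141 0.5; -0.137 0.2; -0.133 1.2; -0.129 0.7; -0.125 1.1; -0.121 0.7; -0.117 3.0; -0.113 2.8; -0.109 1.4; -0.105 2.3; -0.095 1.7; -0.085 1.0; -0.075 1.9; -0.065 1.0; -0.055 2.2; -0.045 1.8; -0.035 1.8; -0.025 2.0; -0.0244 2.9; -0.0238 3.6; -0.0232 4.0; -0.0226 4.0; -0.022 3.2; -0.0214 4.2; -0.0208 2.7; -0.0202 4.0; -0.0196 2.9; -0.019 4.6; -0.0184 6.5; -0.0178 7.2; -0.0172 9.1; [ 0.522  -0.0518  0.046 ] -0.0185 25.7083
```

The carriage moved 0.1005 m and then the force rose sharply, so it is home. Its seat now comes out at (0.5453,0.0649), matching the cap as imaged at (0.5455,0.0647). Next is gripping the cap.

Run:
```python
from h import *
p=state()["ee_pos"];q=p[:2]-.025*ex;line_to([*q,.046],max_speed=.1);line_to([*q,.22],max_speed=.25)
C=[.5454,.0648]
print(inverse_kinematics([*C,.2],[180,0,0]))
move_pose([*C,.2],[180,0,0]);let_go();line_to([*C,.094],max_speed=.12);wait(.2)
s=state();f0,t0=s["ft_force"],s["torque"];print(s["joints"].round(1),s["ee_pos"].round(4),f0.round(1),t0.round(3),s["time"])
clamp();wait(.2);s=state();print(s["grip_width"],s["ee_pos"].round(4),(s["ft_force"]-f0).round(1),(s["torque"]-t0).round(3),s["time"])
np.savez("z.npz",f0=f0,t0=t0,C=C)
for i in range(1,6):
    line_to([*C,.094],[180,0,-3*i]);s=state();print(-3*i,s["tool_rot"][2].round(1),(s["torque"]-t0).round(3),(s["ft_force"]-f0).round(1),s["time"])
```

```text
[   6.77565617    9.91648992   -3.0060532    77.07745688    0.
 -173.22434383]
[   6.8   11.8  -14.1   64.     0.  -173.2] [0.5459 0.0649 0.0948] [ 0.3  0.2 -0.3] [-0.055  0.026 -0.013] 32.8417
0.038634530126117 [0.5455 0.0639 0.0945] [-1.9 -5.1  6.2] [-1.019  0.236 -0.016] 33.5333
-3 -3.0 [-0.984  0.325 -0.025] [-1.8 -4.4  5.6] 33.7833
-6 -6.1 [-0.995  0.261 -0.002] [-2.3 -5.5  6. ] 34.0333
-9 -9.0 [-0.979  0.318 -0.042] [-1.2 -5.3  5.7] 34.2833
-12 -12.1 [-0.968  0.327  0.06 ] [-1.6 -5.3  5.1] 34.5333
-15 -15.1 [-1.012  0.274 -0.039] [ 0.2 -5.   5.5] 34.7833
```

```bash
cat > turn.py <<'E'
from h import *
import sys
d=np.load("z.npz");C,t0,f0=d["C"],d["t0"],d["f0"]
a0,a1,st=map(float,sys.argv[1:4]);pk=0
a=a0
while a>a1:
    a-=st;line_to([*C,.094],[180,0,a])
    m=[]
    for _ in range(2): m.append((state()["torque"]-t0)[2]);wait(.02)
    t=np.mean(m);pk=max(pk,t);print(round(a,1),t.round(3),end="; ")
    if pk>.2 and t<.45*pk: print("CLICK");break
s=state();print(s["time"],s["tool_rot"][2].round(1),s["joints"][5].round(1),(s["ft_force"]-f0).round(1),s["grip_width"])
E
python3 turn.py -15 -63 3
```

```text
-18.0 0.037; -21.0 -0.019; -24.0 0.013; -27.0 0.03; -30.0 0.046; -33.0 0.019; -36.0 -0.042; -39.0 0.016; -42.0 0.002; -45.0 0.031; -48.0 0.041; -51.0 0.012; -54.0 -0.013; -57.0 0.078; -60.0 0.222; -63.0 0.308; 39.3167 -63.0 -110.3 [-0.9 -6.   5.6] 0.03870931141125578
```

```bash
python3 turn.py -63 -84 2
```

```text
-65.0 0.337; -67.0 0.393; -69.0 0.422; -71.0 -0.046; CLICK
40.45 -71.0 -102.2 [-2.1 -5.2  5.3] 0.038789345124894035
```

Click at about -70°: the torque fell from 0.42 to -0.05 Nm. I'll follow 8° towards the notch, well short of a second click, then release and check.

```bash
python3 turn.py -71 -79 4
python3 - <<'E'
from h import *
let_go();wait(.3);s=state();print(s["ft_force"].round(1))
line_to([.5454,.0648,.2],max_speed=.12)
p=np.array([.5454,.0648])-.06*ex
move_pose([*p,.24],[180,0,78.7]);wait(.1)
c,im=snap("wrist","end",(235,40,395,240),3);print([proj(c,q) for q in((.5454,.0648,.126),)],state()["time"])
E
```

```text
-75.0 -0.025; -79.0 -0.039; 41.0167 -79.0 -94.2 [-1.2 -4.7  6.3] 0.03838493535005607
[-0.2 -0.5  0.8]
[array([314.64548458, 124.89799405])] 45.9
```

View pics/end.png

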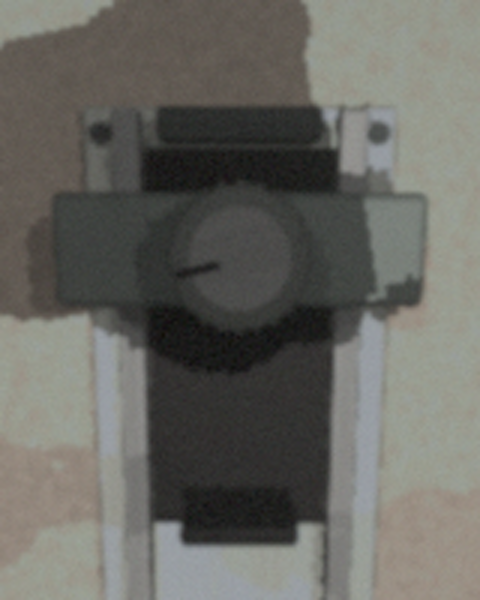

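The carriage is home against the stop, and the cap's line now points left at crop (218,265)→(177,275), with the bridge clear. I'll measure how far the cap turned to make sure it settled in its notch.

Run:
```python
from h import *
def ang(c,im,box,n):
    x0,y0,x1,y1=box;g=cv2.cvtColor(im,cv2.COLOR_RGB2GRAY)[y0:y1,x0:x1].astype(int)
    m=g<np.median(g)-22;cs=comps(m,8);s,ce,k=max(cs,key=lambda q:q[0][4]);v,u=np.nonzero(k);P=np.array([onplane(c,a+x0,b+y0,.126)[:2] for a,b in zip(u,v)])
    mu=P.mean(0);w=np.linalg.svd(P-mu)[2][0];w*=np.sign(w@(mu-[.5454,.0648]));print(n,len(P),"len mm",np.ptp((P-mu)@w)*1e3,np.degrees(np.arctan2(w[1],w[0])).round(1),"via axis",np.degrees(np.arctan2(*(mu-[.5454,.0648])[::-1])).round(1))
d=np.load("seated.npz");c={k:d[k] for k in("fovy","cx","cy","cam_to_world")};ang(c,d["im"],(300,50,335,86),"before")
c=get_calibration("wrist");im=get_image("wrist");ang(c,im,(298,112,328,138),"after")
cv2.imwrite("pics/x.png",im[:,:,::-1]);print(state()["time"])
```

```text
before 54 len mm 7.545315474021182 -97.3 via axis -98.5
after 26 len mm 7.82352253777163 -177.3 via axis -172.8
45.95
```

Run:
```python
from h import *
p=np.array([.5454,.0648])-.017*ex
move_pose([*p,.17],[180,0,78.7]);wait(.3)
c=get_calibration("wrist");im=get_image("wrist");np.savez("cap2.npz",im=im,**c)
def ang(c,im,box,n):
    x0,y0,x1,y1=box;g=cv2.cvtColor(im,cv2.COLOR_RGB2GRAY)[y0:y1,x0:x1].astype(float);g=cv2.GaussianBlur(g,(3,3),0)
    w=np.clip(np.median(g)-12-g,0,None);k=max(comps(w>0,8),key=lambda q:q[0][4])[2];w=w*k
    v,u=np.nonzero(w);P=np.array([onplane(c,a+x0,b+y0,.126)[:2] for a,b in zip(u,v)]);W=w[v,u];mu=np.average(P,axis=0,weights=W)
    e,V=np.linalg.eigh(np.cov(P.T,aweights=W));q=V[:,1];q*=np.sign(q@(mu-[.5454,.0648]));print(n,len(P),(np.ptp((P-mu)@q)*1e3).round(1),np.degrees(np.arctan2(q[1],q[0])).round(1))
u,v=proj(c,(.5454,.0648,.126)).astype(int);print(u,v,state()["time"])
ang(c,im,(u-28,v-18,u+5,v+18),"after")
d=np.load("seated.npz");c0={k:d[k] for k in("fovy","cx","cy","cam_to_world")};ang(c0,d["im"],(300,50,335,86),"before")
d=np.load("seat.npz");c0={k:d[k] for k in("fovy","cx","cy","cam_to_world")};ang(c0,d["im"],(300,40,335,80),"before2")
cv2.imwrite("pics/cap2.png",cv2.convertScaleAbs(cv2.resize(im[v-50:v+50,u-60:u+60],None,fx=5,fy=5,interpolation=cv2.INTER_CUBIC),alpha=1.8)[:,:,::-1])
```

```text
313 198 46.725
after 393 23.9 -98.3
before 82 8.1 -98.3
before2 67 6.5 -98.6
```

View pics/cap2.png

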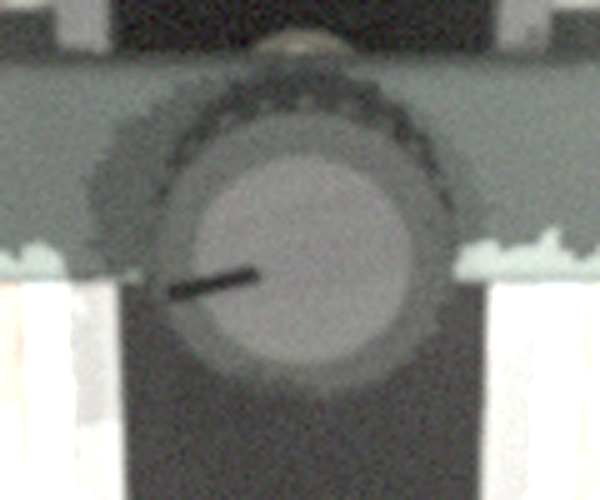

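The cap turned 79.5° and stayed exactly where it was released. With tightness felt at about -55°, that is a slip of about 0.43 rad, too near the 0.4 limit. I'll follow it gently a few more degrees to the notch centre with a torque guard. A second click would only come past about 44° of slip.

Run:
```python
from h import *
C=[.5454,.0648]
line_to([*state()["ee_pos"][:2],.2],max_speed=.15)
move_pose([*C,.2],[180,0,-79]);line_to([*C,.094],max_speed=.12);wait(.2)
t0=np.mean([(wait(.02),state()["torque"])[1] for _ in range(5)],0)
clamp();wait(.2)
a=-79.
while 1:
    t=np.mean([(wait(.02),(state()["torque"]-t0)[2])[1] for _ in range(5)]);print(a,t.round(3),end="; ")
    if t>.13 or a<=-85: break
    a-=1.5;line_to([*C,.094],[180,0,a])
let_go();wait(.3);line_to([*C,.2],max_speed=.12)
p=np.array(C)-.017*ex
move_pose([*p,.2],[180,0,78.7]);wait(.2);s=state();print(s["joints"].round(0),s["time"])
c=get_calibration("wrist");im=get_image("wrist");u,v=proj(c,(*C,.126)).astype(int)
g=cv2.GaussianBlur(cv2.cvtColor(im,cv2.COLOR_RGB2GRAY),(3,3),0)[v-14:v+15,u-24:u-3].astype(int)
for q in comps(g<np.median(g)-20,6):
    y,x=np.nonzero(q[2]);P=np.array([onplane(c,i+u-24,j+v-14,.126)[:2] for i,j in zip(x,y)]);w=np.linalg.svd(P-P.mean(0))[2][0]*1
    print(len(P),(1e3*np.ptp((P-P.mean(0))@w)).round(1),(np.degrees(np.arctan2(w[1],w[0]))%180).round(1))
```

```text
-79.0 -0.006; -80.5 -0.039; -82.0 -0.028; -83.5 -0.019; -85.0 -0.002; [  5.   9.  -4.  77.   0. 106.] 58.3417
13 3.2 66.2
48 11.2 177.1
```

The cap followed freely to 84.6° with the torque at about zero, which is the notch, so slip is about 0.5 rad. Handing in.

```bash
python3 -c "
from bench import *
print(job_done(),state()['time'])"
```

```text
the job is handed in; nothing more can be done
the job is handed in; nothing more can be done
```

I put the puck in the recess, pushed the carriage home and tightened the cap through one click (slip estimated at about 0.5 rad from the cap's line and the torque; I didn't check the screw's mark), then handed the job in with the arm clear; no verdict came back.

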